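Release the test-strip tray and trap it with the other finger

TASK

Press the release pad of the test-strip dispenser with one fingertip and keep it down, so that its sprung tray pops out, and let the other finger, waiting a short way in front of the upright tab, trap the tray about half way out, before it runs to the end of its slide. Finish holding it like that: the pad still pressed and the tray stopped against the other finger. Do not touch the vial that stands in the tray, pinch or lift anything, or disturb the things around.

Things in the scene. Friction and masses are not known exactly. Their poses are not given: they have to be found in the camera images.
- strip_dispenser: Low aluminium dispenser fixed to the counter, 95 mm (its x) by 130 mm (its y). Origin on the counter straight under the centre of the release pad; the tray slides out along its -x axis; z up. The pad sits on a grey bridge, top 30 mm high (x -18 to 22, y -42 to 22 mm). Rails 30 mm high at y -42 to -32 mm and 22 mm high at y 81 to 88 mm; back wall 22 mm high at x 68 to 75 mm.
- pad_top (a point): Centre of the top of the white ribbed release pad, 26 mm (dispenser x) by 30 mm (dispenser y). Unpressed it is 36 mm above the counter, fully pressed 30 mm (flush with the bridge).
- release_pad (a joint): Travel of the pad in m: 0 up, 0.006 fully down. A spring returns it; 1.5 N to start, 5 N fully down. The tray is let go at about 0.0035. Keep it deeper than 0.002 to the end.
- strip_tray: Sprung steel tray; its front is a panel 104 mm wide, 7 to 29 mm above the counter, and an upright tab straight in front of the pad, 44 mm wide (y -22 to 22 mm), 5 mm thick, up to 66 mm high. Axes as the dispenser's; origin equal to the dispenser's when home. Then the tab's front face is 27 mm and its back 22 mm from the pad's centre; the counter in front is free.
- tab_face (a point): Point on the front face of the upright tab, on its middle line, 46 mm above the counter.
- tray_travel (a joint): How far the tray is out, in m: 0 home (latched), 0.080 end of the slide. When the pad is pressed a spring of 2 to 3 N drives it out at about 70 mm/s; it does not return by itself. It shall be stopped between 0.015 and 0.060.
- test_vial: Test-strip vial, 31 mm across, 63 mm tall, upright and loose in a square white pocket of the tray, 55 mm to the dispenser's +y side of the pad and 12 mm behind it; top 77 mm above the counter. Origin at the centre of its underside. Not to be touched; it rides along with the tray.
- deli_pot: Bystander: small white tub 72 mm across, 71 mm tall, beside the dispenser on its -y side (centre about 0.125 m from the pad). Origin at the centre of its underside.
- twist_timer: Bystander: round kitchen timer 68 mm across, 56 mm tall, beside the dispenser on its +y side (centre about 0.155 m from the pad). Origin at the centre of its underside.
- spice_green: Bystander: spice jar with a green cap, 42 mm across, 99 mm tall, on the left of the counter. Origin at the centre of its underside.
- spice_white: Bystander: spice jar with a white cap, 47 mm across, 98 mm tall, on the left of the counter. Origin at the centre of its underside.
- dish_soap: Bystander: dish soap bottle 47 x 68 mm, 193 mm tall, on the right of the counter. Origin at the centre of its underside.
- dish_brush: Bystander: dish brush 269 mm long, 62 mm high, lying along the left edge of the counter. Origin at the centre of its underside.
- measure_cup: Bystander: steel measuring cup with a strap handle, 53 x 127 mm, 31 mm tall, on the right of the counter. Origin at the centre of its underside.

How it is judged:
By the outcome, as a careful person would: the job done as asked, in the order asked, and still so for the second after the job is handed in, while the arm keeps its last pose, push and grip.
It also fails if it takes over 32 s, if anything falls off the work surface, if the arm or the gripper's body presses on something with over 40 N, if the wrist force passes 120 N, or if a joint passes its speed limit or range.

ROBOT

A 6-joint arm with a two-finger parallel gripper is mounted at the origin on a cart in front of the work surface, level with it; the furniture and walls round the work are solid. World frame = base frame: x ahead of the robot, y to its left, z up, the work surface at z = 0. Lengths are in mm, angles in rad, forces in N, time in s.
With the tool pointing down it reaches from about 350 to 775 mm from the base axis. Payload 7.3 kg.
Tool frame: the origin (TCP) lies between the finger pads; the fingertips stand 25 mm ahead of it and the grasp point (between the pads) lies 6 mm ahead of it; z points along the fingers, y is the direction in which the jaws open and shut (so a half turn about z gives the same grasp; the last joint's range is limited). The gripper opens to 92 mm and grips with 3 to 60 N. Pads are 19 mm wide; open, the fingers measure 130 mm over their backs; the gripper's body (75 mm by 190 mm) begins 47 mm behind the grasp point.
Start: joints at [-0.146, 0.342, 1.524, -0, 1.275, -0.146], TCP at [525.019, 0.019, 223.841] pointing down, gripper open.
Joint ranges: [-2.53, 2.53], [-0.77, 2.02], [0.04, 2.7], [-1, 4.14], [0.28, 2.66], [-3.11, 3.11]. Speed limits (rad/s): [2.57, 2.57, 3.14, 3.14, 3.14, 3.14].

INTERFACE

Orientations are given as [roll, pitch, yaw] about the fixed x, y, z axes, in that order (R = Rz(yaw) Ry(pitch) Rx(roll)).
In Python, from plant import get_obs, capture, calibration, close_job gives the robot as it stands. The module is installed in compiled form; this text tells all that it offers.
- The arm moves only by the shell command python3 -m jog 'ROWS'. ROWS is JSON, one flat list of numbers, 5 for each row, row after row: the closure, from 0 (fully open) to 1 (shut), then the shift along the tool's x, y, z in mm, then the turn about the tool's z in degrees. In form: [fingers, tx, ty, tz, yaw, fingers, tx, ty, tz, yaw, ...]. A call has 1 to 5 rows; each row shifts and turns the pose as measured when the row begins, along the tool's axes as they then stand; what a row does not reach is not made up. A row lasts 1/10 s, in which the tool goes at most 50 mm and 8.59 degrees, less where a joint would pass 70% of its speed; a pose out of reach is approached as far as the arm can. A call is refused whole if a number of a shift passes 50 or a number of a turn 8.59, either way. A call with a gripper value outside its range is refused whole. The fingers move at their own pace and stop on an object; the grip force is fixed at half the most. Time passes only in rows, so rows that do not move let the fingers close. It gives the time, the measured TCP pose, the force and the opening at its end, in the units of the state.
- get_obs(): the state, without advancing time (a new reading comes with each control period).
- capture(name): name is "scene" or "side" or "wrist"; returns (picture, depth): 400x640x3 uint8, red, green, blue; 400x640 float32, mm along the optical axis (not along the pixel's ray), 0 where there is no reading.
- calibration(name): a dict with "fovy" (degrees; the focal length in pixels is half the picture's height over the tangent of half this angle, whatever the lens; pixels are square), "cx", "cy" (the principal point, pixels), "R" (3x3) and "t" (3): a world point X has camera coordinates R X + t. Camera axes: x right, y down, z forward; pixel columns grow to the right and rows downward; lengths in mm; the calibration is good to about 2 mm. A picture is of the moment at which its call begins: read the wrist's pose just before it. calibration takes no time and is no camera call; for the wrist camera it gives the pose at the moment of the call.
- close_job(): hands the job in, once; it reports no verdict.
The state is a dict: "time": time; "joint_positions": joint angles; "dq": joint speeds; "tau": joint torques, N m; "tool_pos": TCP position; "tcp_rot": TCP orientation; "contact_force": force on the tool from outside, world axes, zero at the start; "moment": the same for the moment, N m; "grip_width": finger opening in mm.
Only numpy, scipy, OpenCV 4.12 (cv2) and the standard library are available. Lean on these libraries where they do the work, as an engineer would, in place of code of your own. Each camera call takes 0.05 s, during which the arm holds its last target.

## Working session

There is one attempt and no reset: what is moved stays moved. The work goes in short steps, Python scripts to look and compute and a shell command to move; the robot and the scene stay as the last step left them, time stands still between calls to the robot, and variables do not carry over. Pictures are saved under pics/ and viewed, and the job is handed in when it is done.

```bash
mkdir -p pics; cat > h.py <<'E'
import numpy as np, cv2
from plant import get_obs, capture, calibration
def K(c):
    f=200/np.tan(np.radians(c["fovy"])/2); return f,c["cx"],c["cy"]
def ray(c,u,v,z):
    f,cx,cy=K(c); R=np.array(c["R"]);t=np.array(c["t"])
    d=R.T@np.array([(u-cx)/f,(v-cy)/f,1]); o=-R.T@t
    return o+d*(z-o[2])/d[2]
def cloud(c,dep):
    f,cx,cy=K(c); R=np.array(c["R"]);t=np.array(c["t"])
    v,u=np.mgrid[:400,:640]; p=np.stack([(u-cx)/f*dep,(v-cy)/f*dep,dep],-1)
    P=(p-t)@R; P[dep<=0]=np.nan; return P
def shot(n,tag):
    c=calibration(n); im,d=capture(n); cv2.imwrite(f"pics/{tag}.png",im[:,:,::-1]); np.savez(f"{tag}.npz",im=im,d=d,**{k:np.array(c[k]) for k in c}); return c,im,d
def proj(c,X):
    f,cx,cy=K(c); p=np.array(c["R"])@np.array(X,float)+np.array(c["t"]); return cx+f*p[0]/p[2],cy+f*p[1]/p[2]
E
python3 - <<'E'
from h import *
o=get_obs();print(o)
for n in("scene","side","wrist"):
    c,im,d=shot(n,n+"0"); print(n,c["fovy"],c["cx"],c["cy"],-np.array(c["R"]).T@np.array(c["t"]),np.array(c["R"]).round(2).tolist())
E
```

```text
{'time': 0.0, 'joint_positions': array([-1.45999288e-01,  3.42715026e-01,  1.52503006e+00, -4.08243329e-05,
        1.27541639e+00, -1.46010763e-01]), 'dq': array([-0.00040009, -0.00080268, -0.00106238, -0.001953  ,  0.00051249,
        0.0014221 ]), 'tau': array([ 7.61924657e-04, -4.31245601e+01, -2.44219762e+01,  7.17750052e-02,
        5.59406646e-02, -1.04314388e-04]), 'tool_pos': array([5.24574388e+02, 7.25454015e-02, 2.23144421e+02]), 'tcp_rot': array([-3.14003484e+00, -1.89630266e-04,  1.57081957e+00]), 'contact_force': array([ 0.60186134, -0.62376632,  0.39583914]), 'moment': array([ 0.02702755, -0.02321077, -0.03821882]), 'grip_width': 91.82106352641662}
scene 48.57172652814574 315.25092500311996 196.94682178613033 [130.87122661 974.03706984 552.53820795] [[-0.91, -0.41, -0.02], [-0.15, 0.38, -0.91], [0.38, -0.83, -0.41]]
side 46.899922738631034 322.96211293013636 192.83844668742302 [  484.50963267 -1072.85648817   895.14937553] [[1.0, -0.1, -0.01], [-0.07, -0.6, -0.79], [0.07, 0.79, -0.61]]
wrist 64.61473390762983 322.00425979123463 197.41825699913943 [524.5395897   70.51198519 382.89941426] [[1.0, -0.0, -0.0], [-0.0, -0.96, 0.27], [-0.0, -0.27, -0.96]]
```

View pics/scene0.png

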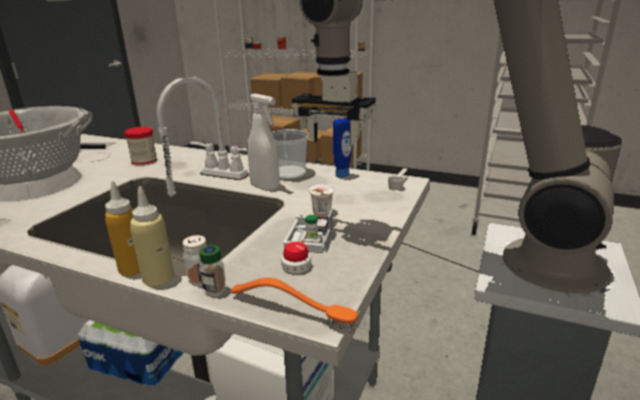

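View pics/side0.png

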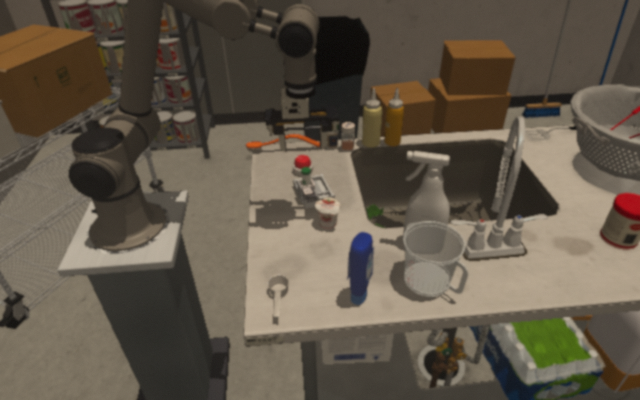

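View pics/wrist0.png

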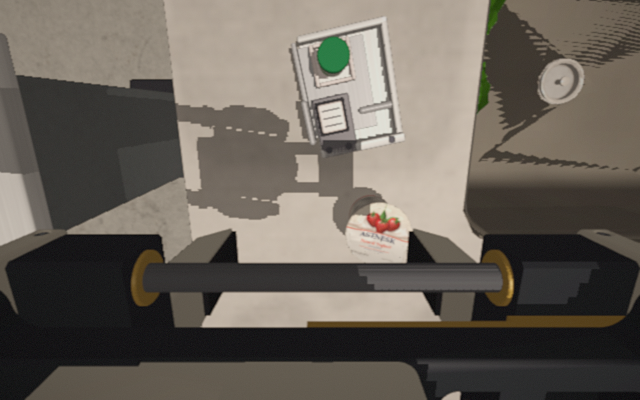

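The wrist view shows the dispenser with the pad at about (331,117), the green-capped vial at (332,55) and the tub at (378,230). The tray's front faces left, which is world -x, towards the robot. Next I'll zoom in and use the depth.

```bash
python3 - <<'E'
from h import *
z=np.load("wrist0.npz"); im=z["im"];d=z["d"];c={k:z[k] for k in("fovy","cx","cy","R","t")}
cr=im[5:165,270:430]; cv2.imwrite("pics/w0z.png",cv2.resize(cr,(600,600),interpolation=cv2.INTER_CUBIC)[:,:,::-1])
P=cloud(c,d)
for r in range(80,160,6): print(r,[tuple(P[r,u].round(0).astype(int)) if np.isfinite(P[r,u,0]) else None for u in range(294,364,8)])
E
```

```text
80 [(np.int64(492), np.int64(104), np.int64(-3)), (np.int64(503), np.int64(101), np.int64(27)), (np.int64(511), np.int64(103), np.int64(9)), (np.int64(520), np.int64(102), np.int64(24)), (np.int64(529), np.int64(103), np.int64(12)), (np.int64(537), np.int64(102), np.int64(24)), (np.int64(546), np.int64(102), np.int64(25)), (np.int64(554), np.int64(102), np.int64(24)), (np.int64(565), np.int64(103), np.int64(9))]
86 [(np.int64(492), np.int64(97), np.int64(-2)), (np.int64(503), np.int64(95), np.int64(29)), (np.int64(511), np.int64(97), np.int64(9)), (np.int64(520), np.int64(96), np.int64(24)), (np.int64(529), np.int64(96), np.int64(11)), (np.int64(538), np.int64(97), np.int64(7)), (np.int64(547), np.int64(97), np.int64(10)), (np.int64(556), np.int64(97), np.int64(9)), (np.int64(565), np.int64(97), np.int64(9))]
92 [(np.int64(492), np.int64(91), np.int64(-1)), (np.int64(503), np.int64(89), np.int64(27)), (np.int64(511), np.int64(90), np.int64(9)), (np.int64(520), np.int64(90), np.int64(9)), (np.int64(529), np.int64(90), np.int64(8)), (np.int64(538), np.int64(90), np.int64(9)), (np.int64
[... 3879 characters left out ...]
(22), np.int64(-2)), (np.int64(520), np.int64(22), np.int64(-1)), (np.int64(529), np.int64(25), np.int64(28)), (np.int64(538), np.int64(26), np.int64(29)), (np.int64(547), np.int64(26), np.int64(29)), (np.int64(556), np.int64(25), np.int64(28)), (np.int64(568), np.int64(22), np.int64(-1))]
158 [(np.int64(490), np.int64(14), np.int64(-3)), (np.int64(500), np.int64(14), np.int64(-2)), (np.int64(510), np.int64(14), np.int64(-2)), (np.int64(520), np.int64(14), np.int64(-1)), (np.int64(529), np.int64(14), np.int64(-3)), (np.int64(539), np.int64(14), np.int64(-2)), (np.int64(549), np.int64(14), np.int64(-3)), (np.int64(559), np.int64(14), np.int64(-1)), (np.int64(568), np.int64(14), np.int64(-1))]
```

View pics/w0z.png

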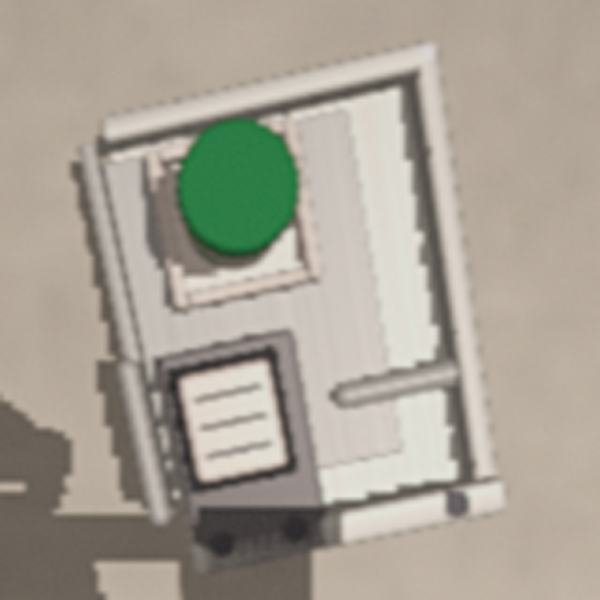

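```bash
python3 - <<'E'
from h import *
z=np.load("wrist0.npz"); im=z["im"];d=z["d"];c={k:z[k] for k in("fovy","cx","cy","R","t")}
P=cloud(c,d)
def rect(m,zz,name):
    pix=np.argwhere(m); W=np.array([ray(c,u,v,zz)[:2] for v,u in pix]).astype(np.float32)
    r=cv2.minAreaRect(W); print(name,len(W),W.mean(0),r)
box=np.zeros(d.shape,bool); box[5:165,285:420]=1
g=im.astype(int).sum(2)
big=cv2.resize(im[90:150,300:370],None,fx=8,fy=8,interpolation=cv2.INTER_CUBIC)
# pad: bright in bridge region, subpixel
B=big.astype(int).min(2)
zc=cv2.morphologyEx((B>165).astype(np.uint8),cv2.MORPH_CLOSE,np.ones((25,25)))
n,l,s,ce=cv2.connectedComponentsWithStats(zc)
k=l[int((117-90)*8),int((331-300)*8)]; print("lab",k,s[k])
m=(l==k)
vv,uu=np.nonzero(m); W=np.array([ray(c,300+(u+.5)/8-.5,90+(v+.5)/8-.5,36)[:2] for u,v in zip(uu[::7],vv[::7])]).astype(np.float32)
print("pad",W.mean(0),cv2.minAreaRect(W))
# tab top
t=box&(P[...,2]>50)&(P[...,2]<72)&(P[...,1]<88); rect(t,66,"tab")
dsp=box&(P[...,2]>5); 
# back wall outer edge pts: rightmost per row
b=box&(P[...,2]>17)&(P[...,2]<36)
E_=[]
for r in range(35,125):
    us=np.nonzero(b[r])[0]
    if len(us): E_.append(ray(c,us.max(),r,22)[:2])
E_=np.array(E_); E_=E_[E_[:,0]>570]; 
vx=cv2.fitLine(E_.astype(np.float32),cv2.DIST_HUBER,0,.01,.01).ravel(); print("back",len(E_),vx,np.degrees(np.arctan2(vx[1],vx[0]))-90)
# vial: green
h=(im[...,1].astype(int)-im[...,0]>30)&box; rect(h,77,"vial"); print(np.nanmedian(P[h],0))
cv2.imwrite("pics/m.png",m.astype(np.uint8)*255)
E
```

```text
lab 2 [  149    93   217   249 40617]
pad [534.92096   63.829136] ((534.9480590820312, 63.66178512573242), (24.682310104370117, 28.583518981933594), 11.823661804199219)
tab 267 [511.2592    58.931377] ((511.2998352050781, 58.639286041259766), (5.856636047363281, 42.10256576538086), 11.8950834274292)
back 90 [ 2.0434535e-01 -9.7889888e-01  6.0274707e+02  1.0177599e+02] -168.20882
vial 900 [534.31604 118.49313] ((533.9400024414062, 118.28441619873047), (28.807950973510742, 27.76084327697754), 89.96761322021484)
[534.40179689 118.69197642  75.40078606]
```

The pad is at about (535, 63.7) and the dispenser yaw is about +11.8°, and the pad, tab and back wall agree on this. I'll close the fingers part way, turn to line up, and look again from lower down.

```bash
python3 -m jog '[0.41,28,-12,-0,-6,0.41,28,-12,30,-5.8,0.41,0,0,20,0,0.41,0,0,0,0]'
python3 - <<'E'
from h import *
o=get_obs();print(o["time"],o["tool_pos"],o["tcp_rot"],o["grip_width"],o["contact_force"])
c,im,d=shot("wrist","w1")
E
```

```text
time: 0.55
tool_pos: [497.0, 55.9, 171.6]
tcp_rot: [-3.141, -0.0, 1.784]
contact_force: [0.2, 0.6, -0.1]
grip_width: 64.3
0.55 [497.01235395  55.94300964 171.61780029] [-3.14076321e+00 -3.30029430e-04  1.78358859e+00] 64.25795317362603 [ 0.18104852  0.60708418 -0.12627526]
```

View pics/w1.png

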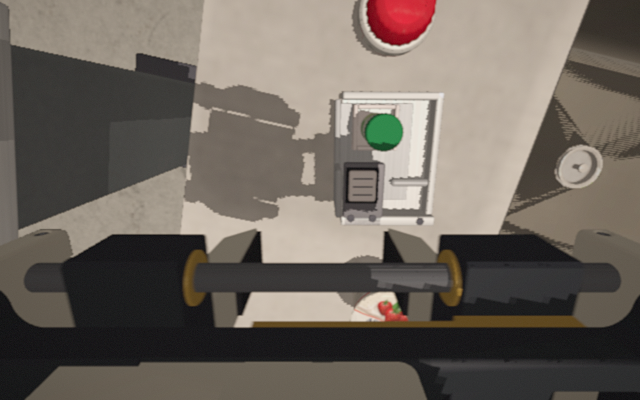

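Timer (400,10), vial (384,131) and pad (362,186) are all visible, and the dispenser is now square in the view. I'll re-measure it, and look at the fingertip shape from the side camera.

```bash
python3 - <<'E'
from h import *
z=np.load("w1.npz"); im=z["im"];d=z["d"];c={k:z[k] for k in("fovy","cx","cy","R","t")}
P=cloud(c,d)
big=cv2.resize(im[155:220,335:400],None,fx=8,fy=8,interpolation=cv2.INTER_CUBIC)
cv2.imwrite("pics/w1z.png",big[:,:,::-1])
for T in(140,155,165):
    B=big.astype(int).min(2)
    zc=cv2.morphologyEx((B>T).astype(np.uint8),cv2.MORPH_CLOSE,np.ones((25,25)))
    n,l,s,ce=cv2.connectedComponentsWithStats(zc)
    k=l[(183-155)*8,(362-335)*8]; vv,uu=np.nonzero(l==k)
    W=np.array([ray(c,335+(u+.5)/8-.5,155+(v+.5)/8-.5,36)[:2] for u,v in zip(uu[::7],vv[::7])]).astype(np.float32)
    print("pad",s[k],W.mean(0),cv2.minAreaRect(W))
box=np.zeros(d.shape,bool); box[80:232,325:445]=1
t=box&(P[...,2]>50)&(P[...,2]<72)&(P[...,1]<88)
W=np.array([ray(c,u,v,66)[:2] for v,u in np.argwhere(t)]).astype(np.float32); print("tab",len(W),W.mean(0) if len(W) else 0,cv2.minAreaRect(W) if len(W) else 0)
g=(im[...,1].astype(int)-im[...,0]>30)&box
W=np.array([ray(c,u,v,77)[:2] for v,u in np.argwhere(g)]).astype(np.float32);print("vial",cv2.minEnclosingCircle(W))
m=box&(P[...,2]>33)&(P[...,2]<40)&(np.hypot(P[...,0]-535,P[...,1]-64)<15);print("padz",np.median(P[m],0),m.sum())
c,im,d=shot("side","s1"); o=get_obs()
u,v=[int(x) for x in proj(c,o["tool_pos"])]; print(u,v,o["tool_pos"],o["grip_width"])
cv2.imwrite("pics/s1z.png",cv2.resize(im[v-50:v+70,u-80:u+80],None,fx=5,fy=5,interpolation=cv2.INTER_CUBIC)[:,:,::-1])
E
```

```text
pad [     0      0    520    520 190759] [531.55414  61.50229] ((539.9869384765625, 63.84489059448242), (63.84115982055664, 64.49469757080078), 12.763771057128906)
pad [     0      0    520    520 203916] [532.73706  62.02126] ((539.99365234375, 63.84709167480469), (63.85527038574219, 64.4933853149414), 12.763782501220703)
pad [     0      0    520    520 208018] [533.2234    62.061592] ((539.9905395507812, 63.84502410888672), (63.84823989868164, 64.49602508544922), 12.763784408569336)
tab 331 [510.2458    60.869328] ((510.3792419433594, 60.58087158203125), (5.763092994689941, 44.74297332763672), 11.116348266601562)
vial ((532.8572998046875, 118.76549530029297), 14.720317840576172)
padz [534.86746982  64.38727215  34.88547542] 679
292 154 [498.55021809  55.42203438 173.79895365] 56.94129250638473
```

View pics/s1z.png

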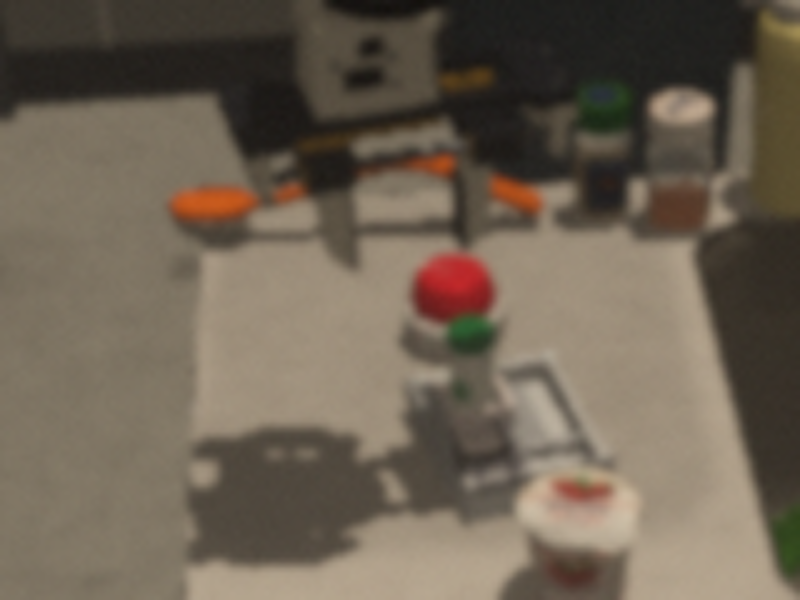

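View pics/w1z.png

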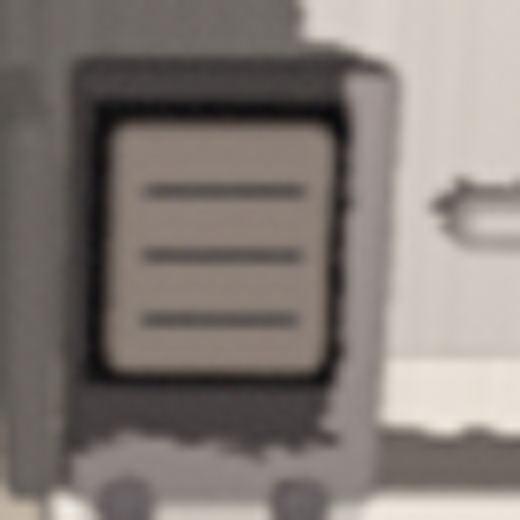

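```bash
python3 - <<'E'
from h import *
z=np.load("w1.npz"); c={k:z[k] for k in("fovy","cx","cy","R","t")}
L=lambda u,v:ray(c,335+(u+.5)/8-.5,155+(v+.5)/8-.5,36)[:2]
q=np.array([L(104,120),L(330,120),L(330,376),L(104,376)],np.float32); print(q.mean(0),cv2.minAreaRect(q))
pad=(q.mean(0)+np.array([534.9,63.8]))/2
y=np.radians(11.8); ex=np.array([np.cos(y),np.sin(y)]);ey=np.array([-ex[1],ex[0]])
o=get_obs();T=pad-33*ex; r=T-o["tool_pos"][:2]
print(pad,T,"tx(ey)",r@ey,"ty(ex)",r@ex,o["tool_pos"],np.degrees(o["tcp_rot"][2])-90,o["grip_width"],o["time"])
E
```

```text
[533.77167  64.52287] ((533.9545288085938, 64.56197357177734), (27.457122802734375, 32.102577209472656), 13.389503479003906)
[534.33583374  64.16143646] [502.03320991  57.41306675] tx(ey) 1.236698587367666 ty(ex) 3.8165453640916267 [498.55021809  55.42203438 173.79895365] 12.127773235618633 56.94129250638473 0.65
```

```bash
python3 -m jog '[0.41,1.2,4,35,0.3,0.41,0,0,30,0,0.41,0,0,25,0,0.41,0,0,0,0]'
python3 - <<'E'
from h import *
c,im,d=shot("wrist","w2")
o=get_obs()
pad=np.array([534.7,63.9]);y=np.radians(11.8); ex=np.array([np.cos(y),np.sin(y)]);ey=np.array([-ex[1],ex[0]])
r=o["tool_pos"][:2]-pad
print("disp x,y",r@ex,r@ey,o["tool_pos"],np.degrees(o["tcp_rot"]),o["grip_width"],o["time"],o["contact_force"])
for n in("side","scene"):
    c,im,d=shot(n,n+"2"); u,v=[int(x) for x in proj(c,(*pad,50))]
    cv2.imwrite(f"pics/{n}2z.png",cv2.resize(im[v-45:v+45,u-60:u+60],None,fx=6,fy=6,interpolation=cv2.INTER_CUBIC)[:,:,::-1])
E
```

```text
time: 1.05
tool_pos: [508.8, 55.5, 87.1]
tcp_rot: [3.127, 0.004, 1.773]
contact_force: [-0.5, -0.3, -0.3]
grip_width: 54.5
disp x,y -25.877234995579386 -3.188805531329365 [510.02171669  55.48678987  88.81999904] [178.969576     0.25748814 101.58967094] 53.85276952030762 1.1 [ 1.31837877  0.0985003  -0.65165855]
```

View pics/side2z.png

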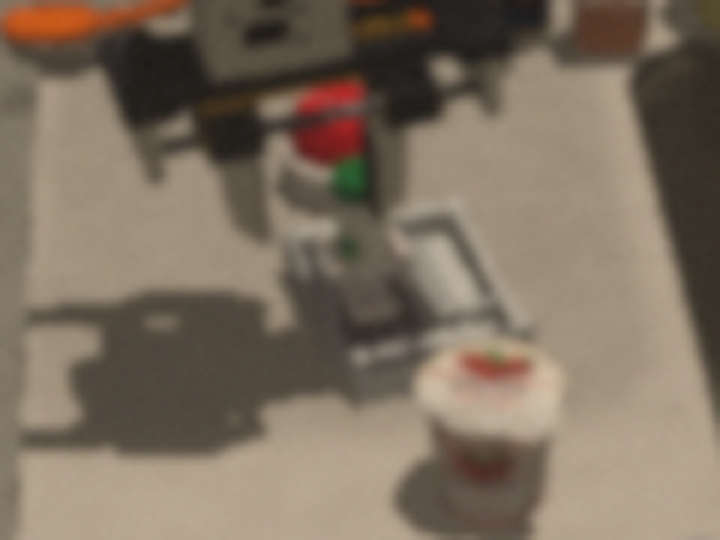

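View pics/scene2z.png

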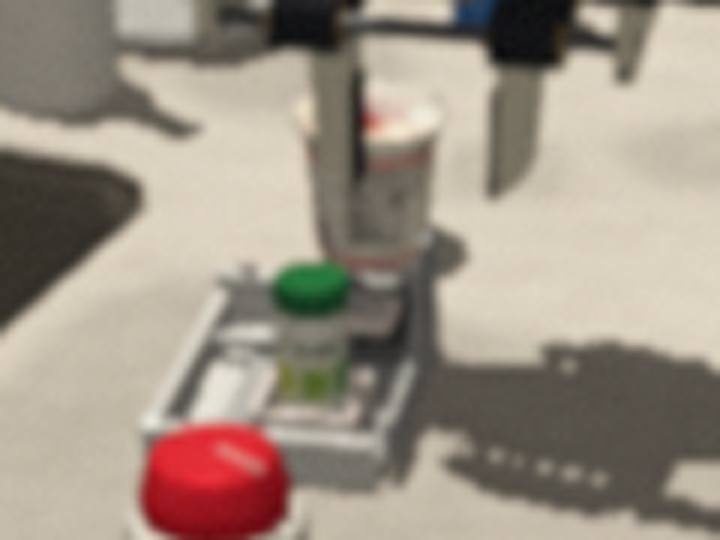

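View pics/w2.png

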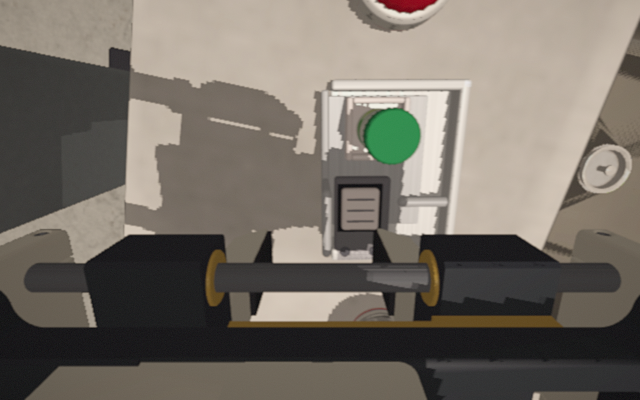

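The fingers are above the pad and in front of the tab, clear of the vial. I'll let the arm settle and check the pose.

```bash
cat > st.py <<'E'
from h import *
o=get_obs()
pad=np.array([534.7,63.9]);y=np.radians(11.8); ex=np.array([np.cos(y),np.sin(y)]);ey=np.array([-ex[1],ex[0]])
r=o["tool_pos"][:2]-pad
print("disp x,y",r@ex,r@ey,"tipz",o["tool_pos"][2]-25,np.degrees(o["tcp_rot"]),o["grip_width"],o["time"],o["contact_force"])
E
python3 -m jog '[0.41,0,0,0,0,0.41,0,0,0,0]'>/dev/null; python3 st.py
python3 -m jog '[0.41,0,0,0,0,0.41,0,0,0,0]'>/dev/null; python3 st.py
```

```text
disp x,y -23.00638335754362 -3.896750672266642 tipz 68.50743731661193 [178.47456273   0.37604224 101.58366445] 54.198618953758015 1.4 [ 0.06091943 -0.32181048  0.30178221]
disp x,y -22.117686911734346 -4.126952811937662 tipz 70.23359095934472 [178.29798626   0.4216814  101.5845742 ] 54.14661393524918 1.6 [0.64754216 0.50031005 0.98278438]
```

```bash
python3 -m jog '[0.41,0,0,0,0]'>/dev/null; python3 st.py
python3 -c "
from plant import get_obs;o=get_obs();print(o['dq'],o['joint_positions'])"
python3 -m jog '[0.41,0,-5,0,0]'>/dev/null; python3 st.py
python3 -m jog '[0.41,0,0,0,0]'>/dev/null; python3 st.py
```

```text
disp x,y -21.99147455099117 -4.136566718170039 tipz 70.570668127166 [178.26610564   0.43047387 101.58734489] 53.952409333264605 1.7 [-1.01970751  0.58678183 -0.7154285 ]
[ 0.00087699 -0.00478906 -0.00014342 -0.00155734  0.0028288   0.00134926] [-4.10470123e-02  4.54263935e-01  1.74708770e+00  3.24275569e-07
  9.09060427e-01 -2.43398219e-01]
disp x,y -26.64877750084387 -4.167756104066136 tipz 70.58029839961391 [178.2216725    0.44017798 101.59522316] 54.077675244504896 1.8 [0.29605765 0.63736877 1.501697  ]
disp x,y -27.497808192095697 -4.003078575162762 tipz 70.43966601820905 [178.27866999   0.42777797 101.59827969] 54.53575629043898 1.9 [ 0.15551306  0.5359437  -1.01596401]
```

```bash
python3 -m jog '[0.41,3.8,-5,-35,0,0.41,0,0,-35,0,0.41,0,0,0,0,0.41,0,0,0,0,0.41,0,0,0,0]'>/dev/null; python3 st.py
python3 -m jog '[0.41,0,0,10,0,0.41,0,0,10,0,0.41,0,0,10,0,0.41,0,0,10,0,0.41,0,0,0,0]'>/dev/null; python3 st.py
```

```text
disp x,y -36.416389919050566 0.7129257234971689 tipz 140.55355860217173 [178.51413883   0.36922765 101.58370355] 54.4422997254959 2.4 [-0.25667458  0.36981057 -0.07222275]
disp x,y -37.920214795241726 0.9287952376292652 tipz 92.74926492210889 [178.98264176   0.25570451 101.5707682 ] 54.31717401274315 2.9 [ 0.3936231  -0.22524578 -1.13201444]
```

```bash
python3 -m jog '[0.41,0,0,0,0,0.41,-0.5,2,10,0,0.41,0,2,10,0,0.41,0,0,10,0,0.41,0,0,0,0]'>/dev/null; python3 st.py
python3 -m jog '[0.41,0,0,0,0,0.41,0,0,0,0]'>/dev/null; python3 st.py
```

```text
disp x,y -32.70627807811581 0.15145269445698997 tipz 60.020045891929655 [178.97193024   0.25864676 101.57236502] 54.260036444517986 3.4 [-0.08580127  0.10460836 -0.23770679]
disp x,y -32.746615514079195 0.18160563185348183 tipz 59.70993843306225 [179.00421418   0.25026382 101.57304443] 54.18772742720483 3.6 [-0.71533379  0.60391666 -0.18091021]
```

```bash
python3 -m jog '[0.41,0,0,6,0,0.41,0,0,6,0,0.41,0,0,5,0,0.41,0,0,0,0,0.41,0,0,0,0]'>/dev/null; python3 st.py
python3 - <<'E'
from h import *
c,im,d=shot("wrist","w3")
for n in("side","scene"):
    c,im,d=shot(n,n+"3"); u,v=[int(x) for x in proj(c,(520,60,50))]
    cv2.imwrite(f"pics/{n}3z.png",cv2.resize(im[v-35:v+35,u-45:u+45],None,fx=8,fy=8,interpolation=cv2.INTER_CUBIC)[:,:,::-1])
E
```

```text
disp x,y -32.06569006475815 0.003197766554459216 tipz 41.82948250840245 [178.9262422    0.26800547 101.57163125] 54.37800814680859 4.1 [-0.52064586  0.03136591  0.97168491]
```

View pics/side3z.png

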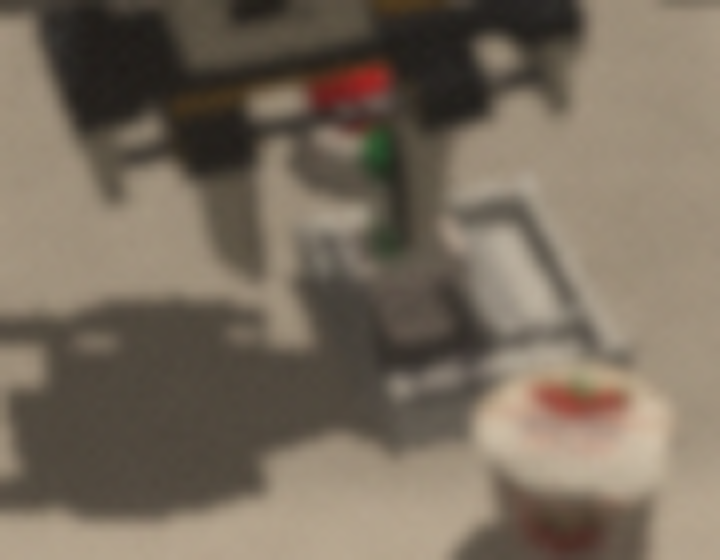

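View pics/scene3z.png

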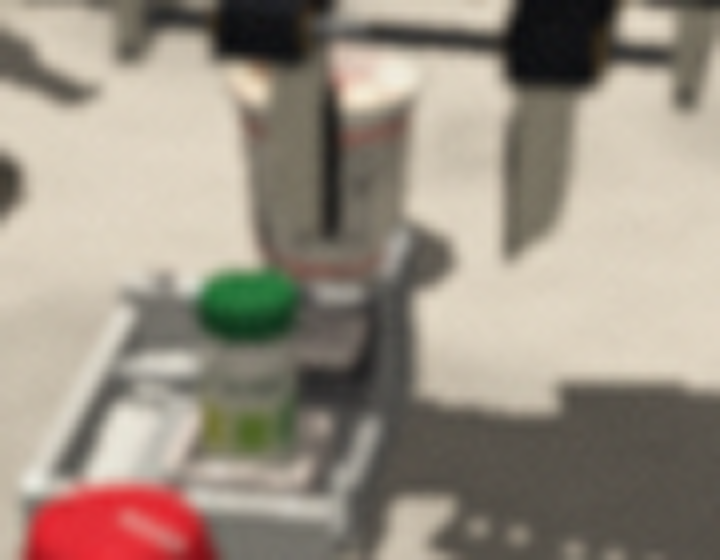

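View pics/w3.png

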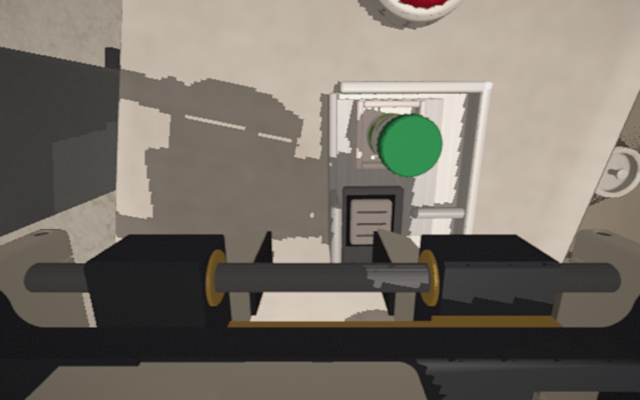

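The finger tip looks higher than the numbers say. I'll project the expected points into the views to check.

```bash
python3 - <<'E'
from h import *
o=get_obs();R=cv2.Rodrigues(np.zeros(3))[0]
from scipy.spatial.transform import Rotation as Ro
T=Ro.from_euler("xyz",o["tcp_rot"]).as_matrix(); p=o["tool_pos"]; w=o["grip_width"]/2
for n in("side","scene"):
    z=np.load(n+"3.npz"); c={k:z[k] for k in("fovy","cx","cy","R","t")}; im=z["im"].copy()
    u0,v0=[int(x) for x in proj(c,(520,60,50))]; S=10
    cr=cv2.resize(im[v0-30:v0+30,u0-40:u0+40],None,fx=S,fy=S,interpolation=cv2.INTER_CUBIC)[:,:,::-1].copy()
    def dot(X,col):
        u,v=proj(c,X); cv2.circle(cr,(int((u-u0+40+.5)*S),int((v-v0+30+.5)*S)),4,col,-1)
    for s in(1,-1):
        for xx in(-9.5,9.5): dot(p+T@np.array([xx,s*w,25]),(0,0,255))
    dot((534.7,63.9,36),(255,0,0))
    y=np.radians(11.8); ex=np.array([np.cos(y),np.sin(y)]);ey=np.array([-ex[1],ex[0]])
    for a,b in((13,15),(13,-15),(-13,15),(-13,-15)): q=np.array([534.7,63.9])+a*ex+b*ey; dot((*q,36),(255,0,255))
    for b in(22,-22): q=np.array([534.7,63.9])-27*ex+b*ey; dot((*q,66),(0,255,0))
    cv2.imwrite(f"pics/{n}3o.png",cr)
E
```

```text
(no output)
```

View pics/side3o.png

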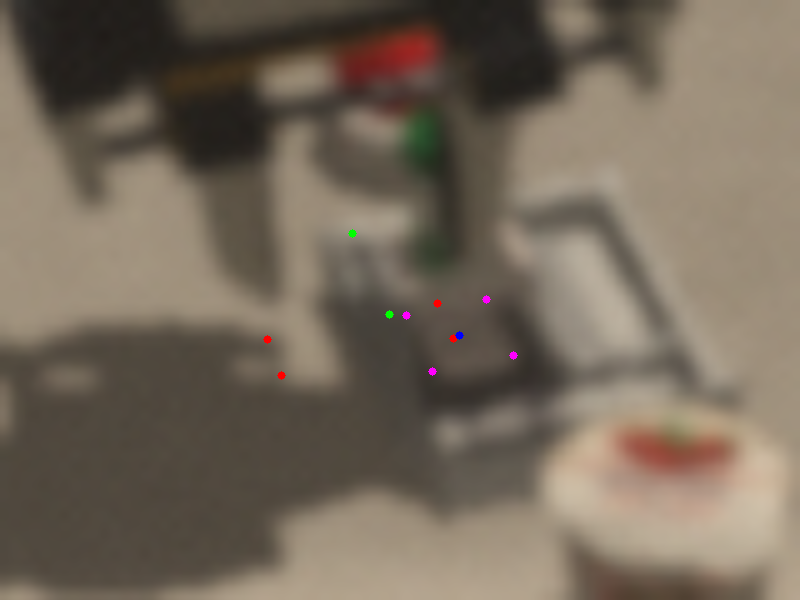

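View pics/scene3o.png

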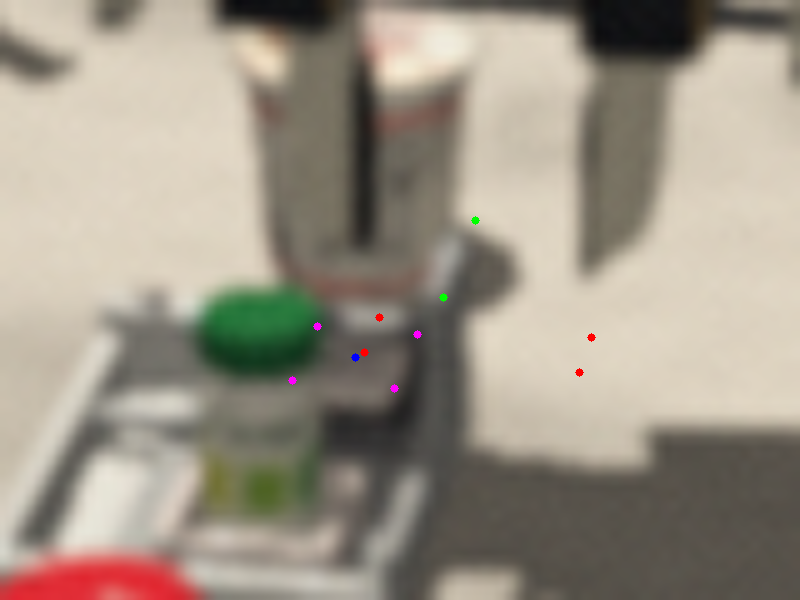

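```bash
python3 - <<'E'
from h import *
print(get_obs()["tool_pos"])
for n,px in(("side",[(275,270),(270,240),(490,200),(490,250),(460,330)]),("scene",[(600,240),(620,150),(320,150),(320,240),(355,360)])):
    z=np.load(n+"3.npz"); c={k:z[k] for k in("fovy","cx","cy","R","t")}; P=cloud(c,z["d"])
    u0,v0=[int(x) for x in proj(c,(520,60,50))]
    for a,b in px:
        u=u0-40+a//10; v=v0-30+b//10; print(n,(a,b),P[v,u].round(0))
z=np.load("w3.npz"); c={k:z[k] for k in("fovy","cx","cy","R","t")}; P=cloud(c,z["d"])
for u,v in((245,240),(260,250),(265,240),(385,240),(405,250),(378,240),(250,280)): print("w",u,v,P[v,u].round(0))
E
```

```text
[503.42905537  57.3675673   67.10640817]
side (275, 270) [479.  44.  78.]
side (270, 240) [480. 167.   1.]
side (490, 200) [547.  54.  92.]
side (490, 250) [549. 117.  27.]
side (460, 330) [536.  58.  40.]
scene (600, 240) [469.  61.  78.]
scene (620, 150) [464.  59. 102.]
scene (320, 150) [537.  75.  97.]
scene (320, 240) [583. -27.  18.]
scene (355, 360) [533.  69.  37.]
w 245 240 [464.  60.  84.]
w 260 250 [473.  60.  91.]
w 265 240 [473.  60.  81.]
w 385 240 [531.  73.  85.]
w 405 250 [537.  74.  96.]
w 378 240 [528.  71.  81.]
w 250 280 [477.  80. 150.]
```

```bash
python3 - <<'E'
from h import *
for n in("side","scene","wrist"):
    z=np.load(("w3" if n=="wrist" else n+"3")+".npz"); c={k:z[k] for k in("fovy","cx","cy","R","t")}; P=cloud(c,z["d"])
    for nm,x0,x1 in(("B",455,482),("A",524,556)):
        m=(P[...,0]>x0)&(P[...,0]<x1)&(P[...,1]>40)&(P[...,1]<85)&(P[...,2]>48)&(P[...,2]<130)
        q=P[m]; q=q[np.argsort(q[:,2])]; print(n,nm,len(q)); print(q[:8].round(0).tolist())
E
```

```text
side B 50
[[479.0, 45.0, 70.0], [479.0, 44.0, 74.0], [476.0, 44.0, 75.0], [473.0, 42.0, 77.0], [479.0, 44.0, 78.0], [476.0, 44.0, 79.0], [473.0, 44.0, 79.0], [465.0, 42.0, 81.0]]
side A 101
[[537.0, 57.0, 72.0], [529.0, 72.0, 73.0], [531.0, 59.0, 74.0], [534.0, 53.0, 74.0], [534.0, 55.0, 77.0], [531.0, 60.0, 77.0], [529.0, 70.0, 78.0], [540.0, 52.0, 79.0]]
scene B 155
[[473.0, 63.0, 72.0], [471.0, 63.0, 73.0], [468.0, 63.0, 73.0], [471.0, 63.0, 76.0], [468.0, 63.0, 76.0], [473.0, 65.0, 76.0], [466.0, 62.0, 76.0], [473.0, 63.0, 78.0]]
scene A 179
[[531.0, 71.0, 72.0], [531.0, 59.0, 72.0], [533.0, 73.0, 72.0], [527.0, 73.0, 73.0], [530.0, 72.0, 75.0], [530.0, 60.0, 75.0], [534.0, 75.0, 76.0], [532.0, 76.0, 76.0]]
wrist B 1887
[[472.0, 61.0, 67.0], [472.0, 61.0, 67.0], [478.0, 44.0, 68.0], [478.0, 43.0, 68.0], [475.0, 60.0, 68.0], [477.0, 49.0, 68.0], [476.0, 56.0, 68.0], [474.0, 60.0, 68.0]]
wrist A 1857
[[528.0, 71.0, 69.0], [530.0, 73.0, 69.0], [529.0, 68.0, 69.0], [529.0, 66.0, 69.0], [531.0, 55.0, 69.0], [531.0, 54.0, 70.0], [529.0, 66.0, 70.0], [530.0, 73.0, 70.0]]
```

All three cameras put the real fingertips at z ≈ 67–70, about level with the reported TCP height rather than 25 mm below it. The xy positions agree. Before going further down I'll check how high the gripper body sits, because of the vial.

```bash
python3 - <<'E'
from h import *
pad=np.array([534.7,63.9]);y=np.radians(11.8); ex=np.array([np.cos(y),np.sin(y)]);ey=np.array([-ex[1],ex[0]])
for n in("side","scene","wrist"):
    z=np.load(("w3" if n=="wrist" else n+"3")+".npz"); c={k:z[k] for k in("fovy","cx","cy","R","t")}; P=cloud(c,z["d"])
    im=z["im"].astype(int); r=P[...,:2]-pad; a=r@ex; b=r@ey
    base=(abs(a+32)<140)&(abs(b)<80)&(P[...,2]>64)&(P[...,2]<260)
    dark=base&(im.max(2)<45)
    for nm,m in(("all",base),("dark",dark)):
        print(n,nm)
        for zl in range(64,150,6):
            k=m&(P[...,2]>=zl)&(P[...,2]<zl+6)
            if k.sum()>3: print("  z",zl,k.sum(),"x",np.percentile(a[k],[2,50,98]).round(),"y",np.percentile(b[k],[2,50,98]).round())
E
```

```text
side all
  z 64 14 x [-26. -24.   2.] y [-21.   1.  46.]
  z 70 17 x [-65.  -3.   7.] y [-12.   2.  64.]
  z 76 26 x [-72.  -1.   7.] y [-13.   2.  66.]
  z 82 24 x [-74.  -5.  10.] y [-13.  -9.   7.]
  z 88 21 x [-76.  -5.   9.] y [-13.  -9.   8.]
  z 94 18 x [-76. -32.  10.] y [-16. -10.   2.]
  z 100 29 x [-77. -60.  10.] y [-13.  -9.   6.]
  z 106 19 x [-77. -60.  11.] y [-15.  -9.   3.]
  z 112 27 x [-77.  -5.  13.] y [-14.  -9.   7.]
  z 118 20 x [-76.  -2.  13.] y [-13. -10.   3.]
  z 124 5 x [-3. -1. 12.] y [-14. -12.  -6.]
  z 130 4 x [-117.  -89.   -8.] y [-15.  -5.  12.]
  z 136 22 x [-120.  -35.   52.] y [-37. -32.  12.]
  z 142 57 x [-119.  -47.   53.] y [-38. -34.   2.]
  z 148 111 x [-116.  -35.   49.] y [-39. -31.   1.]
side dark
  z 142 11 x [-84. -75.  19.] y [-37. -34. -29.]
  z 148 23 x [-84.   1.  19.] y [-40. -35. -32.]
scene all
  z 64 44 x [-27.  -3.  20.] y [-12.  55.  71.]
  z 70 44 x [-63.   2.  22.] y [-3. 66. 73.]
  z 76 85 x [-70.   5.  22.] y [ 5. 52. 71.]
  z 82 33 x [-76.  -5.   9.] y [-2. 11. 14.]
  z 88 33 x [-76.  -6.  11.] y [-2. 12. 15.]
  z 94 4
[... 1189 characters left out ...]
3.   50.] y [-25.  30.  36.]
  z 142 5908 x [-116.  -60.   48.] y [-18.  32.  37.]
  z 148 15840 x [-113.  -33.   46.] y [13. 29. 36.]
wrist dark
  z 64 8 x [-61.  -5.  -5.] y [-10.   4.   9.]
  z 70 110 x [-61.  -5.  -4.] y [-7.  3.  9.]
  z 76 134 x [-61. -59.  -4.] y [-4.  4.  9.]
  z 82 134 x [-62. -59.  -4.] y [-2.  6.  9.]
  z 88 115 x [-62. -60.  -4.] y [1. 7. 9.]
  z 94 94 x [-62. -60.  -4.] y [4. 8. 9.]
  z 100 78 x [-62.  -6.  -4.] y [-8.  8.  9.]
  z 106 71 x [-60.  -6.  -6.] y [-8. -6. -2.]
  z 112 254 x [-62. -60.  -4.] y [-10.  -4.   0.]
  z 136 882 x [-89. -63.  20.] y [ 8. 35. 36.]
  z 142 2130 x [-89. -63.  21.] y [10. 36. 36.]
  z 148 2550 x [-90. -63.  21.] y [15. 36. 36.]
```

The body is about 66 mm above the tips, so it will end near z 96 and clear the 77 mm vial. The finger faces are at dispenser x ≈ -5 and -61, so the tray should stop at about 34 mm. I'll descend gently using the camera-based tip height.

```bash
python3 -m jog '[0.41,0,0,6,0,0.41,0,0,6,0,0.41,0,0,6,0,0.41,0,0,4,0,0.41,0,0,0,0]'>/dev/null; python3 st.py;python3 -m jog '[0.41,0,0,0,0,0.41,0,0,0,0]'>/dev/null; python3 st.py
```

```text
disp x,y -31.429210989924947 -0.1378805811606392 tipz 18.234683606652197 [178.88264444   0.27777941 101.5724609 ] 54.283146003953966 4.75 [ 0.21060002  0.51652052 -0.38809721]
disp x,y -31.506845676254823 -0.11974904153523981 tipz 18.005088574001917 [178.90869405   0.27234071 101.57261071] 54.15419262933012 4.95 [0.47089506 0.07129265 0.43341234]
```

```bash
cat > look.py <<'E'
import sys
from h import *
tag=sys.argv[1]
ims=[]
for n in("side","scene"):
    c,im,d=shot(n,n+tag); u,v=[int(x) for x in proj(c,(515,60,50))]
    ims.append(cv2.resize(im[v-30:v+30,u-33:u+33],None,fx=6,fy=6,interpolation=cv2.INTER_CUBIC)[:,:,::-1])
    P=cloud(c,d)
    pad=np.array([534.7,63.9]);y=np.radians(11.8); ex=np.array([np.cos(y),np.sin(y)]);ey=np.array([-ex[1],ex[0]])
    r=P[...,:2]-pad;a=r@ex;b=r@ey
    m=(abs(b)<12)&(a>-80)&(a<-58)&(P[...,2]>14)&(P[...,2]<90);print(n,"B lowest",np.sort(P[m][:,2])[:6].round(0))
    m=(abs(b)<12)&(a>-4)&(a<10)&(P[...,2]>33)&(P[...,2]<90);print(n,"A col z",np.sort(P[m][:,2])[:40:2].round(0))
    m=(abs(b)<21)&(P[...,2]>48)&(P[...,2]<70)&(a>-59)&(a<-15); print("tab top x",m.sum(),np.median(a[m]) if m.any() else 0)
cv2.imwrite(f"pics/l{tag}.png",np.hstack(ims))
E
python3 look.py 4
```

```text
side B lowest [46. 50. 51. 51. 54. 54.]
side A col z [34. 35. 37. 37. 37. 37. 38. 38. 50. 51. 53. 55. 57. 58. 63. 64. 65. 66.
 69. 70.]
tab top x 28 -25.06884470800476
scene B lowest [47. 48. 48. 51. 51. 52.]
scene A col z [35. 36. 36. 37. 37. 37. 38. 38. 38. 47. 50. 53. 56. 57. 58. 60. 61. 64.
 64. 65.]
tab top x 33 -26.551835054725128
```

View pics/l4.png

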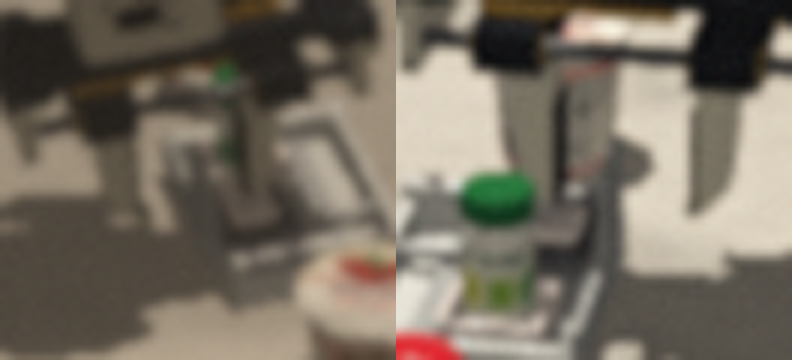

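```bash
python3 -m jog '[0.41,0,-1,4,0,0.41,0,0,0,0]'>/dev/null; python3 st.py; for i in 1; do python3 -m jog '[0.41,0,0,2,0,0.41,0,0,0,0]'>/dev/null; python3 st.py; done
```

```text
disp x,y -32.18448368201052 -0.21657071033448783 tipz 14.170452068286465 [178.84466129   0.2895306  101.57548613] 54.351924210920465 5.25 [-0.97343267  0.36561778  0.4723512 ]
disp x,y -32.17953350698751 -0.20256458662535734 tipz 12.006594024244293 [178.84518186   0.28728172 101.57450018] 54.24515880991768 5.45 [ 0.39609365  0.42002949 -0.39709698]
```

```bash
python3 -m jog '[0.41,0,0,2,0,0.41,0,0,0,0]'>/dev/null; python3 st.py; python3 -c "
from plant import get_obs
import numpy as np
print(np.mean([get_obs()['contact_force'] for _ in range(5)],0))"
```

```text
disp x,y -32.07942623367597 -0.22870558041643435 tipz 9.846730751465856 [178.83950834   0.28993702 101.57499786] 54.10295704902337 5.65 [-0.25449368  0.13235267 -0.60312903]
[-0.25449368  0.13235267 -0.60312903]
```

Tool z is 34.8 and there is no contact yet, so the tips are about 1–2 mm above the pad.

```bash
python3 -m jog '[0.41,0,0,1.5,0,0.41,0,0,0,0]'>/dev/null; python3 st.py; python3 -m jog '[0.41,0,0,1.5,0,0.41,0,0,0,0]'>/dev/null; python3 st.py
```

```text
disp x,y -32.04315301817278 -0.24862442002243562 tipz 8.207460729700962 [178.8391313    0.28838974 101.56945819] 53.797324128346624 5.85 [-0.23208107 -0.71682613  0.21909389]
disp x,y -31.838520489101263 -0.2689857122267268 tipz 6.852577433784543 [178.81382432   0.29318956 101.57326712] 53.745462048331284 6.05 [ 0.06667752 -0.18963208  1.21387327]
```

```bash
python3 -m jog '[0.41,0,0,1.5,0,0.41,0,0,0,0]'>/dev/null; python3 st.py; python3 look.py 5
```

```text
disp x,y -31.791123287774674 -0.25930545412085454 tipz 5.531444028195853 [178.80102851   0.29655479 101.57616804] 54.11134229726252 6.25 [-0.04241355  0.05787594  1.59383508]
side B lowest [33. 35. 41. 42. 43. 43.]
side A col z [34. 35. 36. 39. 43. 45. 47. 47. 52. 55. 56. 58. 59. 59. 60. 63. 67. 69.
 71. 73.]
tab top x 33 -24.895610245927283
scene B lowest [34. 35. 35. 36. 38. 38.]
scene A col z [33. 36. 36. 38. 40. 41. 44. 48. 51. 55. 56. 60. 62. 64. 67. 67. 72. 72.
 77. 80.]
tab top x 32 -26.582188537923884
```

View pics/l5.png

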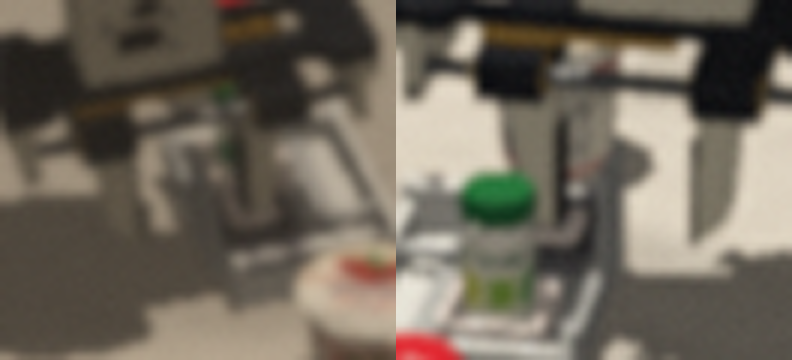

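The finger is touching the pad at about 1.6 N and the tray is still home. I'll continue.

```bash
python3 -m jog '[0.41,0,0,2,0,0.41,0,0,0,0]'>/dev/null; python3 st.py; python3 -m jog '[0.41,0,0,2,0,0.41,0,0,0,0]'>/dev/null; python3 st.py
```

```text
disp x,y -31.73303651954452 -0.287733193450807 tipz 3.658746649446819 [178.79388283   0.30039832 101.57833563] 53.87759655088353 6.55 [-1.74329393  0.16976772  3.74026452]
disp x,y -31.703955439092667 -0.28246421323297277 tipz 1.890653694809064 [178.78164751   0.30332016 101.57853186] 54.02425420911762 6.75 [-2.09830929  0.21713345  4.11283422]
```

```bash
python3 -m jog '[0.41,0,0,0.5,0,0.41,0,0,0,0]'>/dev/null; python3 st.py; python3 look.py 6; python3 - <<'E'
from h import *
shot("wrist","w6")
E
python3 st.py
```

```text
disp x,y -31.794458512827834 -0.2924686723561997 tipz 1.7881464181165043 [178.77707965   0.30873115 101.58369343] 54.32050313261375 6.95 [-1.03592045 -0.18374967  2.55863032]
side B lowest [15. 21. 24. 31. 32. 33.]
side A col z [34. 35. 39. 40. 41. 42. 43. 44. 47. 50. 53. 54. 57. 59. 61. 66. 66. 68.
 69. 71.]
tab top x 19 -55.44133991507988
scene B lowest [15. 17. 21. 23. 29. 33.]
scene A col z [33. 49. 56. 58. 59. 61. 65. 67. 72. 73. 75. 76. 77. 78. 80. 81. 83. 83.
 85. 86.]
tab top x 17 -56.087939231009535
disp x,y -31.78589537219712 -0.2900707081912808 tipz 1.807876738852741 [178.77488311   0.3094261  101.58590633] 54.021376861103754 7.1 [-2.08060098 -0.70693359  5.71300613]
```

View pics/l6.png

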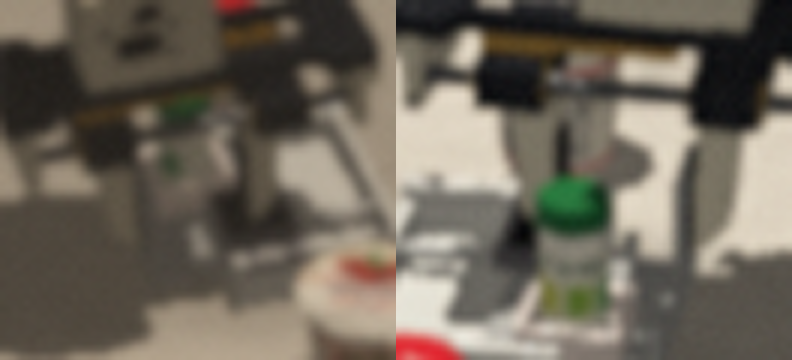

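View pics/w6.png

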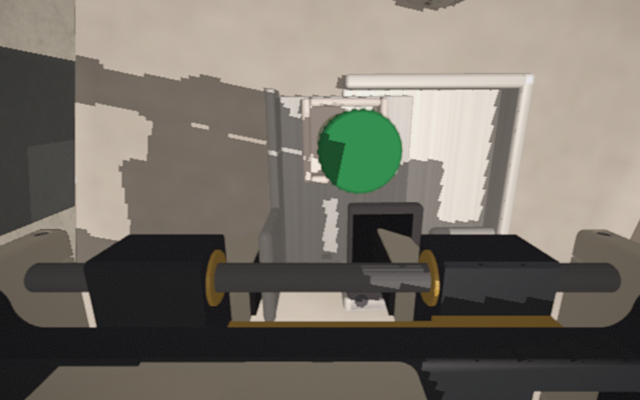

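The tray is stopped against the front finger, with the tab's centre at about x -56 and so out about 32–34 mm. The vial is still upright in its pocket and the pad is down. One last check of tub, timer, vial and pad depth while holding.

```bash
python3 - <<'E'
from h import *
z=np.load("w6.npz"); c={k:z[k] for k in("fovy","cx","cy","R","t")};P=cloud(c,z["d"])
pad=np.array([534.7,63.9]);y=np.radians(11.8); ex=np.array([np.cos(y),np.sin(y)]);ey=np.array([-ex[1],ex[0]])
r=P[...,:2]-pad;a=r@ex;b=r@ey
for nm,m in(("padarea",(abs(a-6)<6)&(b>4)&(b<13)&(P[...,2]<45)),("bridge",(a>15)&(a<21)&(b>0)&(b<20)&(P[...,2]<45))): print(nm,m.sum(),np.percentile(P[m][:,2],[10,50,90]).round(1) if m.any() else 0)
m=(P[...,2]>55)&(P[...,2]<68)&(a<-40)&(a>-75)&(b>12)&(b<22);print("tab x",m.sum(),np.percentile(a[m],[5,50,95]) if m.any() else 0)
im=z["im"].astype(int);g=(im[...,1]-im[...,0]>30)
W=np.array([ray(c,u,v,77)[:2] for v,u in np.argwhere(g)]).astype(np.float32);q=cv2.minEnclosingCircle(W);print("vial disp",(q[0]-pad)@ex,(q[0]-pad)@ey,q[1])
A=np.load("side0.npz")["im"].astype(int)
c,im,d=shot("scene","sc7"); S0=np.load("scene0.npz")["im"].astype(int)
for n,I,J in(("scene",S0,im.astype(int)),("side",A,np.load("side6.npz")["im"].astype(int))):
    for nm,f in(("red",lambda x:(x[...,0]>140)&(x[...,1]<60)&(x[...,2]<70)),("orange",lambda x:(x[...,0]>180)&(abs(x[...,1]-85)<40)&(x[...,2]<60)),("blue",lambda x:(x[...,2]>90)&(x[...,0]<50)&(x[...,1]<80))):
        for X in(I,J): k=np.argwhere(f(X)); print(n,nm,len(k),k.mean(0).round(1) if len(k) else 0)
E
python3 st.py
```

```text
padarea 366 [29.1 30.2 43.1]
bridge 374 [27.8 28.8 29.8]
tab x 401 [-58.91958698 -56.0778471  -53.99764293]
vial disp -20.115119485181427 56.50226768355796 14.735742568969727
scene red 463 [186.8 192.7]
scene red 472 [186.3 191.9]
scene orange 777 [297.2 304.6]
scene orange 785 [296.4 303.8]
scene blue 128 [141.2 340.8]
scene blue 0 0
side red 474 [192.3 574.9]
side red 405 [198.1 624.5]
side orange 56 [147.1 270.3]
side orange 37 [143.9 253.7]
side blue 250 [242.5 361.5]
side blue 252 [242.6 361.6]
disp x,y -31.803187890533284 -0.29937429446441816 tipz 1.7674428773160606 [178.78089734   0.30856181 101.58620547] 54.128212152289635 7.15 [-3.54030503  0.66911572  6.14614623]
```

View pics/sc7.png

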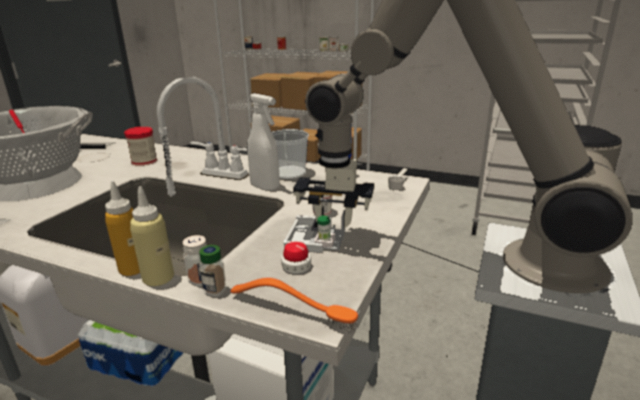

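The pad area reads about 30 mm, so it is fully down. The tab front is at about -59 and the vial has moved about 32 mm with the tray. In the scene view the timer at (295,257) and the brush are where they were.

```bash
python3 -c "
from plant import close_job; print(close_job())"; python3 st.py
```

```text
the job is handed in; nothing more can be done
None
the job is handed in; nothing more can be done
```

The release pad is held down with one fingertip, and the tray is stopped against the other finger at about 32 mm out, within the 15 to 60 mm asked. I handed the job in at about 7.2 s.

**Final checks:**
- **Pad:** it reads about 30 mm high in the wrist depth image, which is fully down. The upward force on the tool was noisy, between 2.6 and 6.1 N in the last readings.
- **Tray:** the tab's front face is at about -59 mm from the pad's centre. The tray pushes on the finger with about 1 to 3.5 N.
- **Vial:** it moved with the tray by about 32 mm and stands upright in its pocket. The fingers and gripper body stayed clear of it.
- **Surroundings:** the timer and brush are where they were in the scene view, and the soap bottle in the side view. I did not measure the tub, spice jars or measuring cup again, but nothing looked displaced.

**Checks that disagreed:**
- **Fingertip height:** all three cameras showed the fingertips about level with the reported tool height, not 25 mm below it. I used the camera heights and the contact force to press the pad. The sideways positions matched.
- **Tool tilt:** the first fast descent left the tool tilted by about 1.7°. It was about 1.2° at the end and did not affect the result.
- **Colour check:** the side view's red and orange comparison and the scene view's blue one were no use, because the arm blocked part of the view.

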